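# Tip a formed case shell out of its mould and store it

## Robot

A 6-joint arm with a two-finger parallel gripper is mounted at the origin on the work surface. World frame = base frame: x ahead of the robot, y to its left, z up, the work surface at z = 0. Lengths are in mm, angles in degrees, forces in N, time in s.
With the tool pointing down it reaches from about 300 to 850 mm from the base axis. Payload 4.2 kg.
Tool frame: the origin (TCP) lies between the finger pads; the fingertips stand 19 mm ahead of it and the grasp point (between the pads) is the TCP (env.tips_ahead is the distance from the TCP to the fingertips, in mm); z points along the fingers, y is the direction in which the jaws open and shut (so a half turn about z gives the same grasp; the last joint's range is limited). The gripper opens to 91 mm and grips with 3 to 60 N. Pads are 32 mm wide; open, the fingers measure 118 mm over their backs; the gripper's body (76 mm by 178 mm) begins 60 mm behind the grasp point.
Start: joints at [61.994, 18.312, 89.639, -0, 72.044, -1.146], TCP at [259.798, 512.978, 232.976] pointing down, gripper open.
Joint ranges: [-177.97, 177.97], [-48.28, 115.42], [12.27, 149.76], [-77.06, 257.06], [2.81, 150.46], [-146.56, 146.56]. Speed limits (degrees/s): [147.25, 147.25, 180, 180, 180, 180].

## Interface

Orientations are given as [roll, pitch, yaw] about the fixed x, y, z axes, in that order (R = Rz(yaw) Ry(pitch) Rx(roll)).
In Python, from workcell import telemetry, viewer, job_done, env gives the robot as it stands. The module is installed in compiled form; this text tells all that it offers.
- The arm moves only by the shell command python3 -m jog 'ROWS' [FORCE]. ROWS is JSON, a list of rows, each a list of 3 entries, a list of its own where there are three numbers: the shift along the tool's x, y, z in cm, then the turn about the tool's z in degrees, then the opening, from 0 (shut) to 1 (fully open). A call has 1 to 10 rows; each row shifts and turns the pose as measured when the row begins, along the tool's axes as they then stand; what a row does not reach is not made up. A row lasts 1/8 s, in which the tool goes at most 62.5 mm and 10.7 degrees, less where a joint would pass 70% of its speed; a pose out of reach is approached as far as the arm can. A call is refused whole if a number of a shift passes 6.25 or a number of a turn 10.7, either way. A call with a gripper value outside its range is refused whole. The fingers move at their own pace and stop on an object; FORCE is the grip in N (left out, the last holds). Time passes only in rows, so rows that do not move let the fingers close. It gives the time, the measured TCP pose, the force and the opening at its end, in the units of the state.
- telemetry.state(): the state, without advancing time (a new reading comes with each control period).
- viewer.grab_frame(name): name is "side" or "top"; returns a dict with "color" (384x512x3 uint8, red, green, blue), "K" (3x3 intrinsics, pixels), "k1" (the pictures are not rectified: a ray, as slopes to the right and down, at radius r is drawn at 1 + k1 r^2 times it, then the intrinsics apply), "rvec" (rotation vector, rad) and "tvec" (3), from world to camera coordinates, as OpenCV has them. Camera axes: x right, y down, z forward; pixel columns grow to the right and rows downward; lengths in mm; the calibration is good to about 2 mm. A picture is of the moment at which its call begins. There is no depth.
- job_done(): hands the job in, once; it reports no verdict.
The state is a dict: "time_s": time; "qpos": joint angles; "qvel": joint speeds; "effort": joint torques, N m; "ee_pos": TCP position; "ee_rot": TCP orientation; "force": force on the tool from outside, world axes, zero at the start; "torque": the same for the moment, N m; "gripper_width": finger opening in mm.
Only numpy, scipy, OpenCV 4.12 (cv2) and the standard library are available. Lean on these libraries where they do the work, as an engineer would, in place of code of your own. Each camera call takes 0.05 s, during which the arm holds its last target. There are 200 camera calls.

## Task

The blue spectacle-case shell sits flush in the open aluminium mould. Press its tail down, at the end of the mould with the orange mark, until the ejector under it is fully tipped and the nose stands up out of the mould; press gently, since the thin shell must not be forced against the mould. Then take the shell by its raised part, lift it well clear of the mould and set it down, without dropping it, open side up and flat in the tray with the blue label; let go, and leave the yellow shell, the mallet and the glue jar where they are.

Things in the scene. Friction and masses are not known exactly. Their poses are not given: they have to be found in the camera images.
- shell_blue: Formed thin-walled sheet shell, an open dish like half a spectacle case: 150 long (x), 52 wide (y), 22 high (z), all walls and floor 3 thick, its four corners cut off 10 at 45 degrees, about 0.2 kg. Origin: centre of the underside; z points out of the open side. Blue. Starts in the mould cavity, flush with the mould's top; its x axis points from tail to nose.
- mould: Fixed aluminium block, 198 long (x), 92 wide (y), 75 high. Origin: on the table, under the centre of the flush-lying shell. Orange mark 11 x 40 on the top of the -x (tail) end wall; +x is the nose end. Open cavity from x = -83 to +77 and y = -28 to +28 (2 clear of the shell, 8 at its tail), deep enough under the tail for it to sink 29.
- press_point (a point): Point fixed to the mould: on the inner floor of the flush-lying shell's tail, 18 from the tail end, on the centre line, 56 above the table, 19 below the rim. Press here, straight down, with closed fingers; the spot sinks about 20 before the stop.
- ejector (a joint): Angle (rad) of the plate under the shell: 0 flat, 0.5 fully tipped against its stop (tail down, nose up). Stiff hinge: 5 to 12 N on the tail moves it, and it stays where it is left. At the stop the shell's underside, 45 to the nose side of its centre, is about 80 above the table, so fingers can close there on the long sides (52 apart) above the mould's top.
- ejector_plate (a point): Point on the ejector plate's top face, over its hinge line. The hinge runs along the mould's y at mould x = -15, 48 above the table; this point is 5 above it.
- tray_blue: Fixed flat grey tray with a blue label (painted bar 22 x 66, 9 high, across its -x end). Origin: centre of the pocket, on the table; pocket floor 4 above it. Pocket 158 long (x), 60 wide (y), between end walls and 20 long corner pieces that stand 10 above its floor; the long sides are otherwise open for fingers. Empty: the blue shell's place.
- tray_red: Fixed flat grey tray with a red label (painted bar 22 x 66, 9 high, across its -x end). Origin: centre of the pocket, on the table; pocket floor 4 above it. Pocket 158 long (x), 60 wide (y), between end walls and 20 long corner pieces that stand 10 above its floor; the long sides are otherwise open for fingers. Empty: not the blue shell's place.
- tray_yellow: Fixed flat grey tray with a yellow label (painted bar 22 x 66, 9 high, across its -x end). Origin: centre of the pocket, on the table; pocket floor 4 above it. Pocket 158 long (x), 60 wide (y), between end walls and 20 long corner pieces that stand 10 above its floor; the long sides are otherwise open for fingers. The yellow shell lies in it.
- shell_yellow: Formed thin-walled sheet shell, an open dish like half a spectacle case: 150 long (x), 52 wide (y), 22 high (z), all walls and floor 3 thick, its four corners cut off 10 at 45 degrees, about 0.2 kg. Origin: centre of the underside; z points out of the open side. Yellow; lies in its own tray. Leave it.
- mallet: Mallet lying on the table beyond the trays, red head. Leave it.
- glue_jar: White jar with a black lid, 64 across, 75 high, beyond the mould. Origin: centre of its underside. Leave it.
Not all that is in view belongs to the job. Of the things like the shell_blue, leave any that is red; of the rest the smaller one is meant.

How it is judged:
By the outcome, as a careful person would: the job done as asked, in the order asked, and still so for the second after the job is handed in, with the robot touching nothing.
It also fails if it takes over 56 s, if anything falls off the work surface, if the arm or the gripper's body presses on something with over 40 N, if the wrist force passes 120 N, or if a joint passes its speed limit or range.

## Working session

There is one attempt and no reset: what is moved stays moved. The work goes in short steps, Python scripts to look and compute and a shell command to move; the robot and the scene stay as the last step left them, time stands still between calls to the robot, and variables do not carry over. Pictures are saved under pics/ and viewed, about 8 in all and at most 12, crops included, and the job is handed in when it is done.

```bash
mkdir -p pics
cat > h.py <<'E'
import numpy as np, cv2
from workcell import telemetry, viewer
from scipy.spatial.transform import Rotation as Ro
def grab(name,fn):
    f=viewer.grab_frame(name); cv2.imwrite('pics/'+fn+'.png',f['color'][:,:,::-1]); np.save('pics/'+fn+'.npy',f,allow_pickle=True); return f
def load(fn): return np.load('pics/'+fn+'.npy',allow_pickle=True).item()
def crop(fn,x0,y0,x1,y1,s,out):
    im=cv2.imread('pics/'+fn+'.png')[y0:y1,x0:x1]; cv2.imwrite('pics/'+out+'.png',cv2.resize(im,None,fx=s,fy=s,interpolation=cv2.INTER_CUBIC))
def world(f,uv,z):
    K=np.array(f['K']);d=np.array([f['k1'],0,0,0,0.]) 
    p=np.array([(uv[0]-K[0,2])/K[0,0],(uv[1]-K[1,2])/K[1,1]]);q=p.copy()
    for _ in range(30): q=p/(1+f['k1']*(q@q))
    R=cv2.Rodrigues(np.array(f['rvec'],float))[0];t=np.array(f['tvec'],float).ravel()
    c=-R.T@t; r=R.T@np.r_[q,1]; return c+r*(z-c[2])/r[2]
def pix(f,X):
    return cv2.projectPoints(np.array(X,float).reshape(-1,3),np.array(f['rvec'],float),np.array(f['tvec'],float),np.array(f['K'],float),np.array([f['k1'],0,0,0,0.]))[0][:,0]
E
python3 - <<'E'
from h import *
for n in('top','side'):
    f=grab(n,n+'0'); print(n,f['k1'],f['K'],f['rvec'],f['tvec'])
print(telemetry.state())
a=cv2.imread('pics/top0.png');b=cv2.imread('pics/side0.png')
cv2.imwrite('pics/t0.png',cv2.resize(a,(800,600)));cv2.imwrite('pics/s0.png',cv2.resize(b,(800,600)))
E
```

```text
top -0.08362399955273712 [[452.33065987   0.         248.73199373]
 [  0.         452.33065987 188.25685137]
 [  0.           0.           1.        ]] [ 2.2016673  -2.18479943  0.08249107] [-178.30887201  537.82213276 1683.89233688]
side -0.06659523106081416 [[497.44719202   0.         248.9266239 ]
 [  0.         497.44719202 203.3478601 ]
 [  0.           0.           1.        ]] [ 2.22172366 -0.48886549  0.2354896 ] [-563.0942865    77.24455438 1858.94958779]
{'time_s': 0.1, 'qpos': array([ 6.19942270e+01,  1.83476437e+01,  8.96986282e+01, -1.34849295e-03,
        7.20445545e+01, -1.14688853e+00]), 'qvel': array([ 0.00939175, -0.14174765, -0.1621076 , -0.01385685,  0.00949012,
       -0.11204843]), 'effort': array([ 1.28398937e-03, -4.13335097e+01, -2.32509756e+01,  7.31209782e-02,
        4.21664247e-02, -2.32146215e-05]), 'ee_pos': array([259.59932069, 512.59254664, 232.21302654]), 'ee_rot': array([-1.79909166e+02, -5.36050467e-04,  1.53141532e+02]), 'force': array([-1.23005227, -0.29067242, -0.36656005]), 'torque': array([-0.04993496, -0.01128471,  0.04025203]), 'gripper_width': 90.92603673258331}
```

View pics/t0.png

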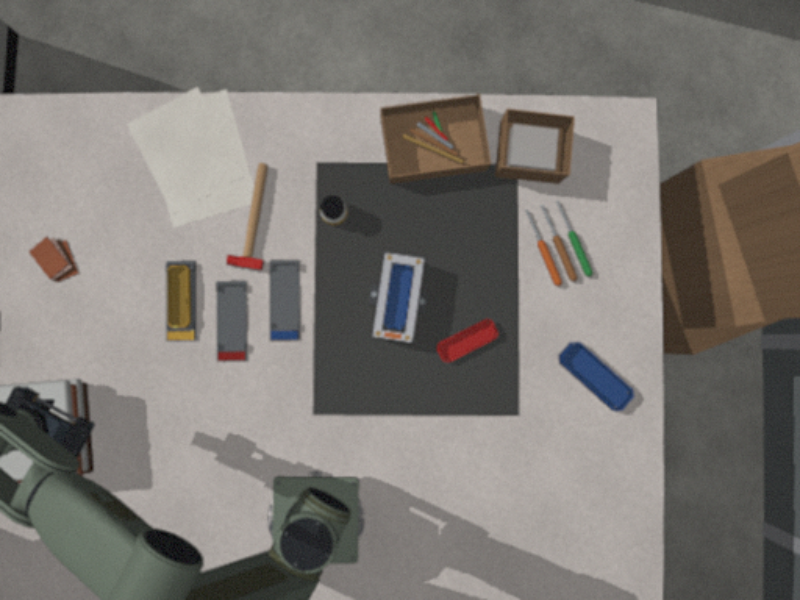

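View pics/s0.png

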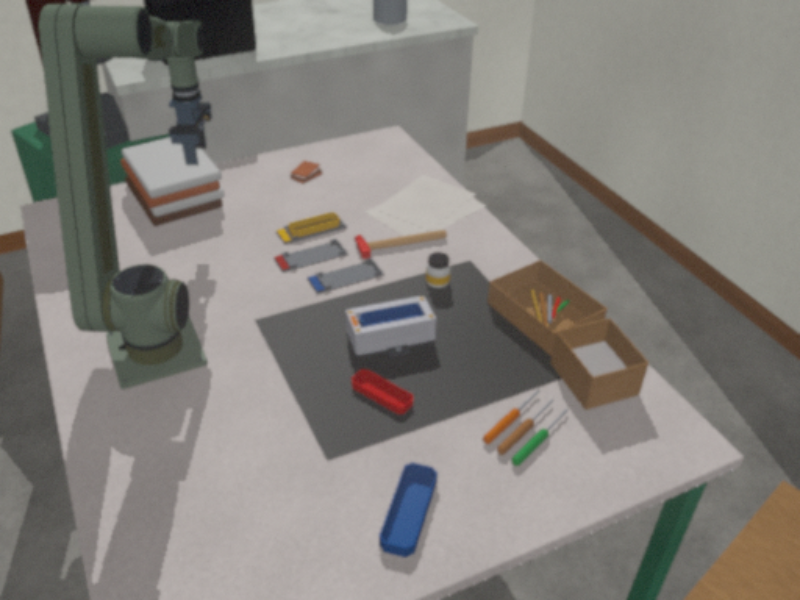

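Shell-like things in the top view (800x600):
- Blue one in the mould at (400,297). This one fits: it is not red, it is the smaller of the two blue ones, and it lies in the mould.
- Larger blue one at (597,377).
- Red one at (468,341), to be left.
- Yellow one at (180,300), to be left.

The orange mark is at about (391,336). The blue-label tray is at (285,300), with its label at the bottom. I'll confirm this in an enlarged crop.

Run:
```python
from h import *
im=cv2.imread('pics/top0.png')[155:235,160:280]
cv2.imwrite('pics/c0.png',cv2.resize(im,None,fx=6.6,fy=6.6,interpolation=cv2.INTER_CUBIC))
```

```text
(no output)
```

View pics/c0.png

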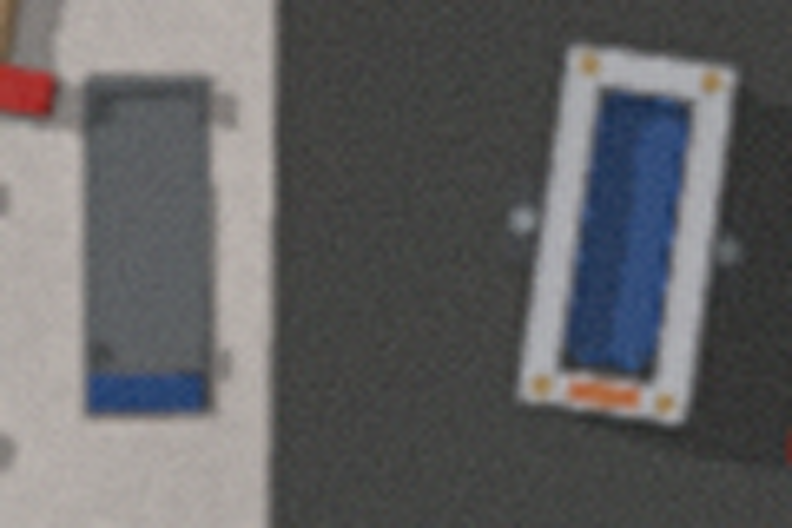

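The crop confirms the smaller blue shell in the mould, with the orange mark at crop (604,394). The mould's top corners are (569,46), (737,66), (688,424) and (518,402). The tray spans (85–210, 75–412), with its label at rows 373–412.

Run:
```python
from h import *
f=load('top0'); s=6.6
def W(u,v,z): return world(f,((u+.5)/s-.5+160,(v+.5)/s-.5+155),z)
c=[W(u,v,75) for u,v in[(569,46),(737,66),(688,424),(518,402)]]
m=np.mean(c,0); d=(c[0]+c[1]-c[2]-c[3])[:2]; print('len',np.linalg.norm(d)/2,np.linalg.norm((c[0]-c[1]+c[3]-c[2])[:2])/2)
yaw=np.degrees(np.arctan2(d[1],d[0])); dirx=d/np.linalg.norm(d)
print('block ctr',m,'yaw',yaw,'mark along', (W(604,394,75)-m)[:2]@dirx,'cav ends',[(W(*p,75)-m)[:2]@dirx for p in[(646,92),(612,378)]])
o=m[:2]+3*dirx; print('mould o',o,'press',o-57*dirx)
for n,p in dict(tl=(85,75),tr=(208,75),br=(210,412),bl=(87,412)).items(): print(n,W(*p,12))
print('label',W(148,373,9),W(148,412,9))
print(telemetry.state()['ee_rot'])
o=np.r_[o,0]; ax=np.r_[dirx,0]; ay=np.r_[-dirx[1],dirx[0],0]
for n in('top0','side0'):
    g=load(n);im=cv2.imread(f'pics/{n}.png')
    P=[o+ax*x+ay*y+[0,0,75] for x in(-102,96) for y in(-46,46)]
    print(n,pix(g,P).round(1).tolist())
```

```text
len 199.16201080213804 93.90175045338684
block ctr [ 529.31238359 -195.52965022   75.        ] yaw -7.58624608995817 mark along -89.17568707491495 cav ends [np.float64(79.18811348700272), np.float64(-79.86567960712185)]
mould o [ 532.28612537 -195.92570555] press [ 475.78503155 -188.40065424]
tl [622.09734898 115.7150659   12.        ]
tr [622.61512879  44.8951814   12.        ]
br [429.46420788  40.76326969  12.        ]
bl [428.83541147 111.0699526   12.        ]
label [451.41848653  76.93923753   9.        ] [429.15246883  76.59371612   9.        ]
[-1.79909166e+02 -5.36050467e-04  1.53141532e+02]
top0 [[263.5, 218.8], [238.4, 215.2], [271.0, 165.0], [246.0, 161.5]]
side0 [[226.4, 214.1], [219.9, 198.7], [278.1, 203.8], [269.9, 189.1]]
```

```bash
python3 -m jog '[[[0,0,0],10.1,0],[[0,0,0],10.1,0],[[0,0,0],10.1,0],[[0,0,0],10.1,0],[[0,0,0],10.1,0],[[0,0,0],10.1,0],[[0,0,0],10.1,0]]' 10; python3 -m jog '[[[-5.1,2.35,0],0,0],[[-5.1,2.35,0],0,0],[[-5.1,2.35,0],0,0],[[-5.1,2.35,0],0,0],[[-5.1,2.35,0],0,0],[[-5.1,2.35,0],0,0],[[-5.1,2.35,0],0,0],[[-5.1,2.35,0],0,0],[[-5.1,2.35,0],0,0],[[-5.1,2.35,0],0,0]]'
cat >> h.py <<'E'
def go(x,y,z,yaw):
    s=telemetry.state();p=s['ee_pos'];R=Ro.from_euler('xyz',s['ee_rot'],degrees=True).as_matrix()
    print('t',round(s['time_s'],2),'pos',p.round(1),'rot',s['ee_rot'].round(2),'F',s['force'].round(1),'w',round(s['gripper_width'],1))
    print('tool shift cm',(R.T@(np.array([x,y,z])-p)/10).round(2),'turn',round((s['ee_rot'][2]-yaw+180)%360-180,2))
E
python3 -c "
from h import *
go(475,-188.3,110,82.4)"
```

```text
time_s: 0.98
ee_pos: [258.6, 510.7, 228.4]
ee_rot: [-179.8, 0.5, 80.1]
force: [-0.1, 0.4, -0.5]
gripper_width: 24.0
time_s: 2.22
ee_pos: [405.1, -45.5, 230.3]
ee_rot: [-179.9, 0.7, 80.5]
force: [1.2, 0.0, 0.9]
gripper_width: 0.5
t 2.23 pos [405.1 -45.5 230.3] rot [-179.88    0.66   80.53] F [1.2 0.  0.9] w 0.5
tool shift cm [-12.8    9.27  12.16] turn -1.87
```

```bash
python3 -m jog '[[[-4.3,3.1,0],-0.9,0],[[-4.3,3.1,1],-0.9,0],[[-4.2,3,2.5],0,0],[[0,0,3],0,0],[[0,0,0],0,0]]'
python3 -c "
from h import *
go(475,-188.3,100,82.4)"
```

```text
time_s: 2.85
ee_pos: [478.3, -195.8, 163.9]
ee_rot: [-179.9, 0.6, 82.0]
force: [0.6, 0.1, -0.0]
gripper_width: 0.9
t 2.85 pos [ 478.3 -195.8  163.9] rot [-179.88    0.63   81.96] F [ 0.6  0.1 -0. ] w 0.9
tool shift cm [ 0.77 -0.42  6.39] turn -0.44
```

```bash
python3 -m jog '[[[0.8,-0.4,2],-0.4,0],[[0,0,3],0,0],[[0,0,1.3],0,0],[[0,0,0],0,0]]'
python3 - <<'E'
from h import *
go(475,-188.3,75,82.4)
grab('top','top1');grab('side','side1')
a=cv2.imread('pics/top1.png')[155:225,205:285];b=cv2.imread('pics/side1.png')[150:240,200:300]
cv2.imwrite('pics/c1.png',np.hstack([cv2.resize(a,(400,350),interpolation=2),cv2.resize(b,(390,350),interpolation=2)]))
E
```

```text
time_s: 3.35
ee_pos: [477.8, -187.5, 104.0]
ee_rot: [179.7, 0.7, 82.5]
force: [0.6, -0.7, 0.5]
gripper_width: 0.9
t 3.35 pos [ 477.8 -187.5  104. ] rot [179.7    0.74  82.48] F [ 0.6 -0.7  0.5] w 0.9
tool shift cm [-0.08 -0.28  2.9 ] turn 0.08
```

View pics/c1.png

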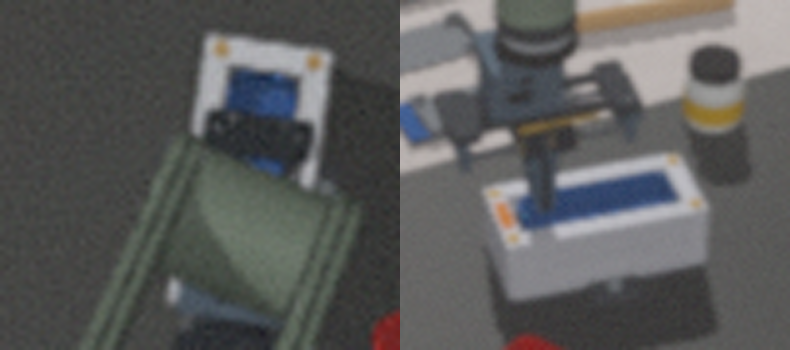

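The closed fingers are over the shell's tail, beside the orange mark, with the tips at about (543,200) in the right half. I'll descend.

```bash
python3 -m jog '[[[0,-0.25,0.8],0,0],[[0,0,0.8],0,0],[[0,0,0.5],0,0]]'; python3 -m jog '[[[0,0,0.3],0,0],[[0,0,0.3],0,0]]';python3 -m jog '[[[0,0,0.3],0,0],[[0,0,0.3],0,0]]'
```

```text
time_s: 3.82
ee_pos: [477.2, -188.4, 84.7]
ee_rot: [179.3, 0.8, 82.5]
force: [-0.6, -0.6, 0.4]
gripper_width: 0.0
time_s: 4.08
ee_pos: [477.3, -188.5, 78.0]
ee_rot: [179.4, 0.8, 82.5]
force: [0.3, 0.4, -0.1]
gripper_width: 0.5
time_s: 4.32
ee_pos: [477.1, -188.6, 72.5]
ee_rot: [179.4, 0.8, 82.5]
force: [-3.5, 1.1, 8.3]
gripper_width: 0.7
```

```bash
for i in 1 2; do python3 -m jog '[[[0,0,0.2],0,0],[[0,0,0.2],0,0]]'|tr '\n' ' '; echo; done; python3 -m jog '[[[0,0,0.2],0,0]]'
```

```text
time_s: 4.58 ee_pos: [476.8, -188.5, 69.8] ee_rot: [179.4, 0.8, 82.5] force: [-1.9, 1.8, 6.6] gripper_width: 0.8 
time_s: 4.82 ee_pos: [476.7, -188.5, 67.3] ee_rot: [179.4, 0.8, 82.5] force: [-2.1, 0.8, 7.4] gripper_width: 0.5 
time_s: 4.95
ee_pos: [476.7, -188.5, 66.1]
ee_rot: [179.4, 0.8, 82.5]
force: [-1.6, 0.5, 7.1]
gripper_width: 0.9
```

```bash
for i in 1 2; do python3 -m jog '[[[0,0,0.2],0,0],[[0,0,0.2],0,0]]'|tr '\n' ' '; echo; done; for i in 1 2 3; do python3 -m jog '[[[0,0,0.2],0,0]]'|tr '\n' ' '; echo; done
```

```text
time_s: 5.2 ee_pos: [476.8, -188.5, 63.7] ee_rot: [179.3, 0.8, 82.5] force: [-2.2, 0.7, 7.5] gripper_width: 0.4 
time_s: 5.45 ee_pos: [477.1, -188.6, 61.2] ee_rot: [179.3, 0.8, 82.5] force: [-1.3, 0.8, 7.2] gripper_width: 0.6 
time_s: 5.58 ee_pos: [477.2, -188.6, 60.0] ee_rot: [179.2, 0.8, 82.4] force: [-1.2, 1.5, 7.6] gripper_width: 0.1 
time_s: 5.7 ee_pos: [477.5, -188.6, 58.7] ee_rot: [179.2, 0.8, 82.4] force: [-1.3, 2.0, 6.1] gripper_width: 0.3 
time_s: 5.82 ee_pos: [477.8, -188.7, 57.6] ee_rot: [179.1, 0.8, 82.4] force: [-1.5, 0.5, 6.8] gripper_width: 0.6
```

```bash
for i in 1 2 3; do python3 -m jog '[[[0,0,0.2],0,0]]'|tr '\n' ' '; echo; done
```

```text
time_s: 5.95 ee_pos: [478.0, -188.7, 56.6] ee_rot: [179.1, 0.9, 82.4] force: [-4.9, 2.8, 15.4] gripper_width: 0.2 
time_s: 6.08 ee_pos: [478.1, -188.7, 56.5] ee_rot: [179.1, 0.9, 82.4] force: [-6.2, 2.4, 21.8] gripper_width: 0.0 
time_s: 6.2 ee_pos: [478.0, -188.7, 56.5] ee_rot: [179.0, 0.9, 82.4] force: [-5.2, 2.8, 18.1] gripper_width: 0.3
```

The stop is reached: the TCP halts at z 56.5 and the force rises to about 20 N. I'll retract, turn and look.

```bash
python3 -m jog '[[[0,0,-0.5],0,0],[[0,0,-1.5],0,0],[[0,0,-3],0,0],[[0,0,-5],0,0],[[0,0,-5],0,0],[[0,0,-3],0,0]]'; python3 -m jog '[[[0,-2,0],10,0.8],[[0,-2,0],10,0.8],[[0,-2,0],10,0.8],[[0,-2,0],10,0.8],[[0,0,0],10,0.8],[[0,0,0],10,0.8],[[0,0,0],10,0.8],[[0,0,0],10,0.8],[[0,0,0],10,0.8]]'
python3 - <<'E'
from h import *
grab('top','top2');grab('side','side2')
a=cv2.imread('pics/top2.png')[155:225,205:285];b=cv2.imread('pics/side2.png')[150:240,200:300]
cv2.imwrite('pics/c2.png',np.hstack([cv2.resize(a,(400,350),interpolation=2),cv2.resize(b,(390,350),interpolation=2)]))
go(532+45,-196-6,150,-7.6)
E
```

```text
time_s: 6.95
ee_pos: [474.3, -185.2, 242.5]
ee_rot: [179.2, 0.8, 82.4]
force: [0.4, 0.2, -1.3]
gripper_width: 0.5
time_s: 8.07
ee_pos: [400.5, -154.0, 249.8]
ee_rot: [179.0, -1.6, -10.5]
force: [-0.2, -0.5, -0.5]
gripper_width: 72.9
t 8.18 pos [ 400.6 -154.   249.8] rot [179.02  -1.57 -10.18] F [-0.1 -0.4  0.1] w 72.8
tool shift cm [17.93  1.42 10.5 ] turn -2.58
```

View pics/c2.png

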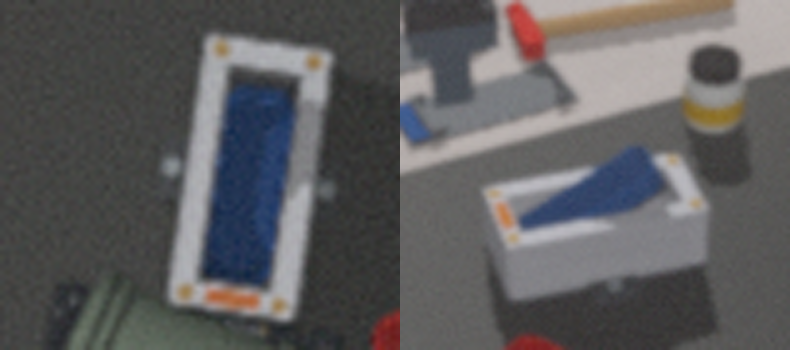

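The nose stands up out of the mould. I'll move to the grasp at mould x≈36.

```bash
python3 -m jog '[[[4.3,0.4,1],-1.3,0.8],[[4.3,0.4,2],-1.3,0.8],[[4.3,0.4,2.5],0,0.8],[[4,0.2,3],0,0.8],[[0,0,0.5],0,0.8],[[0,0,0],0,0.8]]'
python3 -c "
from h import *
go(568,-200.7,98,-7.6)"
```

```text
time_s: 8.93
ee_pos: [572.7, -195.4, 165.0]
ee_rot: [178.8, -1.7, -6.4]
force: [-0.8, -0.2, 0.3]
gripper_width: 73.1
t 8.93 pos [ 572.7 -195.4  165. ] rot [178.85  -1.69  -6.39] F [-0.8 -0.2  0.3] w 73.1
tool shift cm [-0.61  0.44  6.7 ] turn 1.21
```

```bash
python3 -m jog '[[[-0.6,0.4,2],1.2,0.8],[[0,0,2],0,0.8],[[0,0,1.5],0,0.8],[[0,0,0],0,0.8]]'
python3 - <<'E'
from h import *
go(568,-200.7,98,-7.6)
grab('top','top3');grab('side','side3')
a=cv2.imread('pics/top3.png')[155:225,205:285];b=cv2.imread('pics/side3.png')[150:240,200:300]
cv2.imwrite('pics/c3.png',np.hstack([cv2.resize(a,(400,350),interpolation=2),cv2.resize(b,(390,350),interpolation=2)]))
E
```

```text
time_s: 9.43
ee_pos: [566.1, -200.2, 114.2]
ee_rot: [178.8, -2.1, -7.4]
force: [-0.6, -1.1, 0.0]
gripper_width: 72.9
t 9.43 pos [ 566.1 -200.2  114.2] rot [178.78  -2.08  -7.39] F [-0.6 -1.1  0. ] w 72.9
tool shift cm [ 0.14 -0.01  1.63] turn 0.21
```

View pics/c3.png

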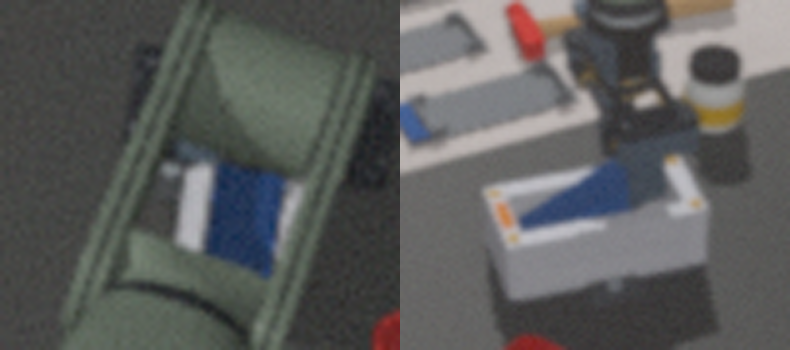

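The fingers straddle the raised nose part. I'll lower, close and lift.

```bash
python3 -m jog '[[[0.1,0,0.9],0.2,0.8],[[0,0,0.5],0,0.8],[[0,0,0],0,0.55],[[0,0,0],0,0.5],[[0,0,0],0,0.5],[[0,0,0],0,0.5],[[0,0,0],0,0.5]]' 20
```

```text
time_s: 10.4
ee_pos: [569.8, -200.0, 102.0]
ee_rot: [178.8, -2.4, -7.6]
force: [-0.9, 2.0, -0.0]
gripper_width: 52.1
```

```bash
python3 -m jog '[[[0,0,-0.5],0,0.45],[[0,0,-1],0,0.45],[[0,0,-1.5],0,0.45],[[0,0,-2],0,0.45],[[0,0,-2.5],0,0.45],[[0,0,-2.5],0,0.45],[[0,0,-2.5],0,0.45],[[0,0,-2],0,0.45],[[0,0,0],0,0.45]]' 25
python3 - <<'E'
from h import *
go(532+45,78,230,1.3)
grab('top','top4');grab('side','side4')
a=cv2.imread('pics/top4.png')[120:225,165:285];b=cv2.imread('pics/side4.png')[120:240,180:300]
cv2.imwrite('pics/c4.png',np.hstack([cv2.resize(a,(400,350),interpolation=2),cv2.resize(b,(390,390),interpolation=2)[:350]]))
E
```

```text
time_s: 11.52
ee_pos: [563.8, -198.3, 259.1]
ee_rot: [178.5, -2.8, -7.6]
force: [0.9, 0.4, -1.7]
gripper_width: 52.3
t 11.53 pos [ 563.8 -198.3  259.1] rot [178.53  -2.77  -7.61] F [ 0.9  0.4 -1.7] w 52.3
tool shift cm [ -2.49 -27.62   2.08] turn -8.91
```

View pics/c4.png

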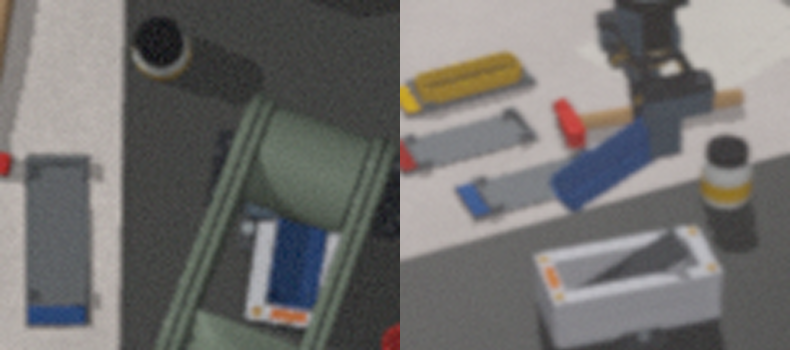

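The shell is held by its nose part at about 30° tilt, well clear of the mould, and the ejector stays tipped. I gripped at shell x≈57, so the fingers would land on the tray's corner pieces. I'll therefore set it gently on the free mat between the mould and the tray, regrip it at mid-length, then place it.

```bash
python3 -m jog '[[[0,-3,0],-4.5,0.45],[[0,-5,0],-4.4,0.45],[[0,-4,0],0,0.45],[[0,-3,1],0,0.45],[[0,-1,3],0,0.45],[[0,0,4],0,0.45],[[0,0,3],0,0.45],[[0,0,0],0,0.45]]'
python3 - <<'E'
from h import *
go(560,-40,100,1.3)
f=load('side4');from scipy.optimize import minimize
ax=np.array([.991,-.132,0]);ay=np.array([.132,.991,0]);z=np.array([0,0,1.])
for th in(20,25,29,33,37,41):
    c,s=np.cos(np.radians(th)),np.sin(np.radians(th))
    P=[np.array([563.8,-198.3,259.1])+ax*((x-57)*c-(h-17)*s)+z*((x-57)*s+(h-17)*c)+ay*y for x,y,h in[(-75,-16,0),(-75,16,22)]]
    print(th,((pix(f,P)-[180,120])*3.25+[400,0]).round().tolist())
E
```

```text
time_s: 12.62
ee_pos: [566.0, -36.4, 129.7]
ee_rot: [178.3, -1.3, 1.6]
force: [0.5, -0.7, -2.4]
gripper_width: 52.0
t 12.62 pos [566.  -36.4 129.7] rot [178.33  -1.3    1.56] F [ 0.5 -0.7 -2.4] w 52.0
tool shift cm [-0.68  0.26  2.96] turn 0.26
20 [[554.0, 198.0], [539.0, 167.0]]
25 [[559.0, 205.0], [543.0, 175.0]]
29 [[564.0, 210.0], [546.0, 180.0]]
33 [[569.0, 214.0], [551.0, 185.0]]
37 [[575.0, 218.0], [555.0, 190.0]]
41 [[581.0, 221.0], [560.0, 195.0]]
```

```bash
python3 -m jog '[[[0,0,1.5],0,0.45],[[0,0,1.5],0,0.45],[[0,0,1],0,0.45],[[0,0,0.6],0,0.45],[[0,0,0],0,0.45]]' 12; for i in 1 2; do python3 -m jog '[[[0,0,0.6],0,0.45],[[0,0,0.6],0,0.45]]'|tr '\n' ' '; echo;done
```

```text
time_s: 13.25
ee_pos: [569.7, -38.3, 83.5]
ee_rot: [178.3, -1.6, 1.5]
force: [-0.9, 0.8, -1.4]
gripper_width: 52.3
time_s: 13.5 ee_pos: [573.4, -38.6, 73.5] ee_rot: [178.3, -2.1, 1.5] force: [3.3, -0.3, 1.5] gripper_width: 52.0 
time_s: 13.75 ee_pos: [575.2, -39.1, 61.6] ee_rot: [178.2, -2.3, 1.5] force: [2.7, -0.4, 1.5] gripper_width: 52.0
```

```bash
for i in 1 2; do python3 -m jog '[[[0,0,0.6],0,0.45],[[0,0,0.6],0,0.45]]'|tr '\n' ' '; echo;done;for i in 1 2 3; do python3 -m jog '[[[0,0,0.4],0,0.45]]'|tr '\n' ' '; echo;done
```

```text
time_s: 14.0 ee_pos: [575.4, -39.5, 48.5] ee_rot: [178.2, -2.3, 1.5] force: [1.4, 0.7, 0.7] gripper_width: 51.7 
time_s: 14.25 ee_pos: [575.3, -39.9, 35.2] ee_rot: [178.3, -2.2, 1.5] force: [1.8, -0.3, 0.4] gripper_width: 52.2 
time_s: 14.38 ee_pos: [575.2, -40.0, 30.6] ee_rot: [178.3, -2.1, 1.5] force: [2.3, -0.1, -0.4] gripper_width: 51.7 
time_s: 14.5 ee_pos: [575.3, -40.1, 26.3] ee_rot: [178.3, -2.1, 1.5] force: [2.2, 0.9, 1.1] gripper_width: 52.0 
time_s: 14.62 ee_pos: [575.5, -40.3, 22.0] ee_rot: [178.3, -2.1, 1.5] force: [1.0, -0.0, 0.5] gripper_width: 51.9
```

```bash
python3 -m jog '[[[0,0,0.2],0,0.45]]'; python3 -m jog '[[[0,0,0.1],0,0.45]]'
python3 - <<'E'
from h import *
grab('top','top5');grab('side','side5')
a=cv2.imread('pics/top5.png')[130:235,165:285];b=cv2.imread('pics/side5.png')[120:240,180:300]
cv2.imwrite('pics/c5.png',np.hstack([cv2.resize(a,(400,350),interpolation=2),cv2.resize(b,(390,390),interpolation=2)[:350]]))
E
```

```text
time_s: 14.75
ee_pos: [575.4, -40.3, 20.3]
ee_rot: [178.3, -2.1, 1.5]
force: [-1.7, -0.0, 15.9]
gripper_width: 51.9
time_s: 14.88
ee_pos: [575.4, -40.3, 20.4]
ee_rot: [178.3, -2.1, 1.5]
force: [-1.3, -0.4, 11.0]
gripper_width: 52.0
```

View pics/c5.png

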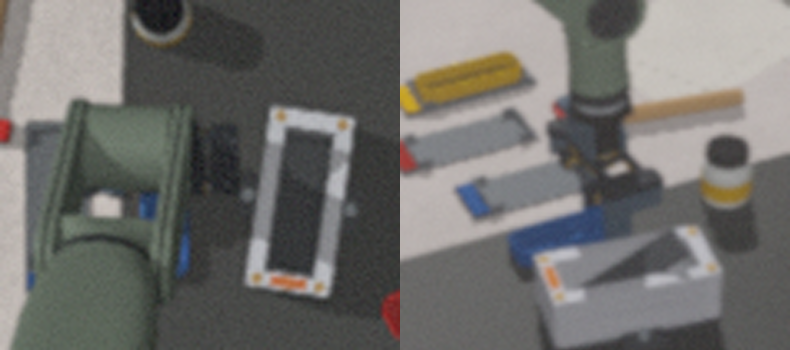

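The shell lies flat on the mat and the fingertips have bottomed out. I'll release, back off and measure.

```bash
python3 -m jog '[[[0,0,-0.1],0,0.6],[[0,0,0],0,0.7],[[0,0,0],0,0.8],[[0,0,0],0,0.8],[[0,0,-2],0,0.8],[[0,0,-4],0,0.8],[[-2,0,-5],0,0.8],[[-5,0,-3],0,0.8],[[-6,0,0],0,0.8],[[-6,0,0],0,0.8]]'
python3 - <<'E'
from h import *
f=grab('top','top6');grab('side','side6')
im=f['color'].astype(int);m=((im[:,:,2]>im[:,:,0]+35)).astype(np.uint8)
n,l,st,ce=cv2.connectedComponentsWithStats(m)
for i in range(1,n):
    if st[i,4]>80:
        r=cv2.minAreaRect(np.argwhere(l==i)[:,::-1].astype(np.float32)); print(st[i],ce[i].round(1),r)
a=cv2.imread('pics/top6.png')[130:235,165:285]
cv2.imwrite('pics/c6.png',cv2.resize(a,(780,682)[:2],interpolation=2)[:600])
go(520,-40,100,1.3)
E
```

```text
time_s: 16.23
ee_pos: [377.7, -41.3, 157.8]
ee_rot: [178.3, -1.9, 1.6]
force: [0.4, 0.3, -0.4]
gripper_width: 72.8
[207 173  15  40 559] [214.1 192.6] ((214.0, 192.5), (39.0, 14.0), 90.0)
[173 212  18   5  86] [181.5 214. ] ((181.5, 214.0), (4.0, 17.0), 90.0)
[358 220  47  43 899] [381.4 240.6] ((381.328857421875, 240.2350616455078), (52.88198471069336, 18.076841354370117), 42.397438049316406)
t 16.32 pos [371.5 -40.8 156.3] rot [178.32  -1.42   1.53] F [0.9 0.  0.1] w 72.8
tool shift cm [14.7   0.14  6.  ] turn 0.23
```

View pics/c6.png

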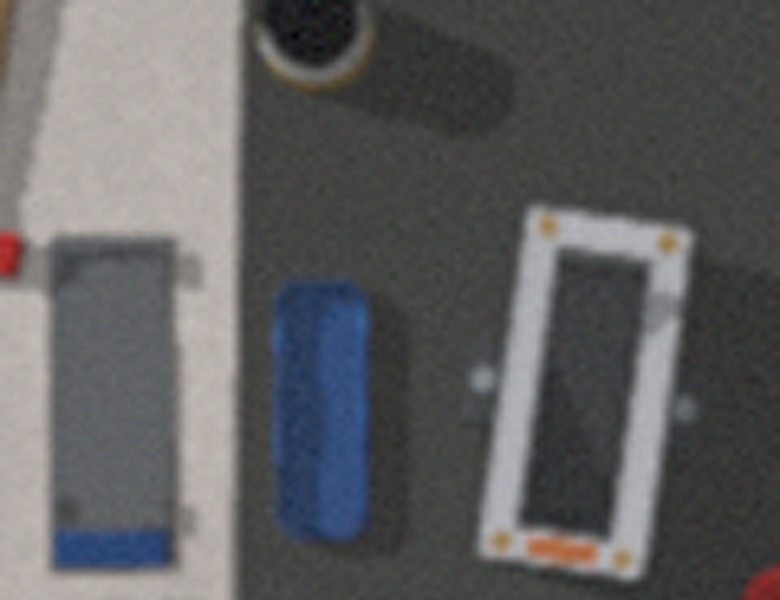

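The shell lies flat and open side up at crop (273–370, 280–541). The tray spans (51–175, 238–571), with its label from row 530.

Run:
```python
from h import *
f=load('top6')
def W(u,v,z): return world(f,((u+.5)/6.5-.5+165,(v+.5)/6.5-.5+130),z)
q=[W(*p,20) for p in[(273,300),(368,300),(370,520),(274,520)]]
print('shell ends',W(321,280,20),W(322,541,20),'sides',q)
t=[W(*p,13) for p in[(51,238),(174,238),(175,571),(52,571)]]; print('tray',t,'label',W(113,530,9))
```

```text
shell ends [596.92976924 -42.71609091  20.        ] [445.86282621 -45.13814852  20.        ] sides [array([585.07051643, -15.0452654 ,  20.        ]), array([585.50881506, -70.09606763,  20.        ]), array([458.18284179, -72.67624167,  20.        ]), array([457.73199225, -17.30977859,  20.        ])]
tray [array([621.01887334, 115.65560888,  13.        ]), array([621.54502002,  43.79222315,  13.        ]), array([427.87818595,  40.2250755 ,  13.        ]), array([427.23909351, 111.56831535,  13.        ])] label [451.3249254   77.08324496   9.        ]
```

```bash
python3 -m jog '[[[5,0,0],0.3,0.8],[[5,0,0],0,0.8],[[4.5,0,0],0,0.8],[[0,0,2],0,0.8],[[0,0,3],0,0.8],[[0,0,2],0,0.8],[[0,0,0],0,0.8]]'
python3 -c "
from h import *
go(521,-41.4,23,1.1)"
```

```text
time_s: 17.2
ee_pos: [526.4, -39.1, 87.8]
ee_rot: [178.3, -1.7, 1.2]
force: [-0.2, 0.3, -0.1]
gripper_width: 73.0
t 17.2 pos [526.4 -39.1  87.8] rot [178.33  -1.7    1.19] F [-0.2  0.3 -0.1] w 73.0
tool shift cm [-0.74  0.03  6.47] turn 0.09
```

```bash
python3 -m jog '[[[-0.7,0,2.5],0,0.8],[[0,0,2],0,0.8],[[0,0,1.2],0,0.8],[[0,0,0],0,0.8]]'
python3 -c "
from h import *
go(521,-41.4,23,1.1)"
```

```text
time_s: 17.7
ee_pos: [525.3, -40.9, 32.2]
ee_rot: [178.3, -2.1, 1.2]
force: [0.2, 0.0, 0.7]
gripper_width: 72.9
t 17.7 pos [525.3 -40.9  32.2] rot [178.3   -2.11   1.2 ] F [0.2 0.  0.7] w 72.9
tool shift cm [-0.46  0.01  0.91] turn 0.1
```

```bash
python3 -m jog '[[[-0.4,0,0.6],0,0.8],[[0,0,0.3],0,0.8],[[0,0,0],0,0.5],[[0,0,0],0,0.45],[[0,0,0],0,0.45],[[0,0,0],0,0.45],[[0,0,0],0,0.45]]' 20
```

```text
time_s: 18.58
ee_pos: [523.0, -41.5, 24.7]
ee_rot: [178.3, -2.4, 1.2]
force: [0.2, -0.6, -0.5]
gripper_width: 52.2
```

```bash
python3 -m jog '[[[0,0,-0.5],0,0.45],[[0,0,-1.5],0,0.45],[[0,0,-2],0,0.45],[[0,0,-2],0,0.45],[[0,-2,0],0,0.45],[[0,-3,0],0,0.45],[[0,-3,0],0,0.45],[[0,-2,0],0,0.45],[[0,-1,0],0,0.45],[[0,0,0],0,0.45]]' 25
```

```text
time_s: 19.82
ee_pos: [518.8, 73.3, 90.9]
ee_rot: [178.3, -2.7, 1.1]
force: [0.0, -0.1, -2.1]
gripper_width: 52.0
```

```bash
python3 -m jog '[[[1.7,-0.8,0.5],0,0.45],[[0,0,2],0,0.45],[[0,0,1],0,0.45],[[0,0,0],0,0.45]]'
python3 - <<'E'
from h import *
go(538.1,80.6,29,1.15)
grab('top','top7');grab('side','side7')
a=cv2.imread('pics/top7.png')[150:235,150:235];b=cv2.imread('pics/side7.png')[150:210,180:260]
cv2.imwrite('pics/c7.png',np.hstack([cv2.resize(a,(350,350),interpolation=2),cv2.resize(b,(450,338),interpolation=2)[:350] if 0 else cv2.resize(b,(450,350),interpolation=2)]))
E
```

```text
time_s: 20.32
ee_pos: [542.1, 79.8, 55.8]
ee_rot: [178.3, -2.9, 1.0]
force: [-0.3, 0.8, -2.0]
gripper_width: 52.5
t 20.32 pos [542.1  79.8  55.8] rot [178.31  -2.94   0.97] F [-0.3  0.8 -2. ] w 52.5
tool shift cm [-0.53 -0.17  2.66] turn -0.18
```

View pics/c7.png

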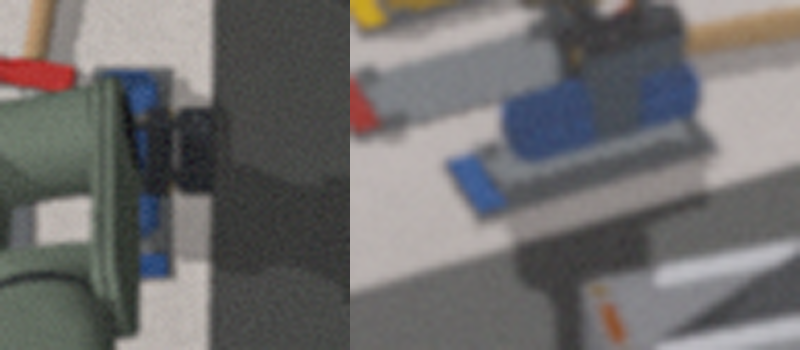

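The shell is level and above the pocket. I'll lower it with the last correction.

```bash
python3 -m jog '[[[-0.5,-0.15,0.5],-0.2,0.45],[[0,0,0.4],0,0.45],[[0,0,0],0,0.45]]'
python3 -c "
from h import *
go(538.1,80.6,28.7,1.15)"
```

```text
time_s: 20.8
ee_pos: [537.8, 81.2, 47.9]
ee_rot: [178.3, -3.1, 1.2]
force: [-0.7, -0.7, -1.7]
gripper_width: 51.7
t 20.8 pos [537.8  81.2  47.9] rot [178.32  -3.12   1.19] F [-0.7 -0.7 -1.7] w 51.7
tool shift cm [-0.08  0.    1.92] turn 0.04
```

```bash
python3 -m jog '[[[-0.1,0,0.5],0,0.45],[[0,0,0.4],0,0.45],[[0,0,0.3],0,0.45]]'; for i in 1 2 3; do python3 -m jog '[[[0,0,0.25],0,0.45]]'|tr '\n' ' ';echo; done
```

```text
time_s: 21.18
ee_pos: [537.7, 80.9, 35.5]
ee_rot: [178.3, -3.2, 1.2]
force: [-0.8, -0.2, -1.6]
gripper_width: 52.0
time_s: 21.3 ee_pos: [537.9, 80.8, 32.7] ee_rot: [178.3, -3.2, 1.2] force: [0.8, -0.3, -2.3] gripper_width: 52.1 
time_s: 21.42 ee_pos: [538.1, 80.7, 30.0] ee_rot: [178.3, -3.2, 1.2] force: [-0.2, -0.7, -2.6] gripper_width: 52.1 
time_s: 21.55 ee_pos: [538.3, 80.6, 28.6] ee_rot: [178.3, -3.2, 1.2] force: [-6.3, -0.2, 24.1] gripper_width: 52.4
```

Contact came at the expected height, z 28.6. I'll release and back off.

```bash
python3 -m jog '[[[0,0,-0.05],0,0.52],[[0,0,0],0,0.65],[[0,0,0],0,0.75],[[0,0,0],0,0.8],[[0,0,-2],0,0.8],[[0,0,-4],0,0.8],[[-2,0,-5],0,0.8],[[-5,0,-5],0,0.8],[[-6,0,0],0,0.8],[[-6,0,0],0,0.8]]'
python3 - <<'E'
from h import *
f=grab('top','top8');grab('side','side8')
a=cv2.imread('pics/top8.png')[130:235,100:280];b=cv2.imread('pics/side8.png')[130:240,170:300]
cv2.imwrite('pics/c8.png',np.hstack([cv2.resize(a,None,fx=2.6,fy=2.6,interpolation=2)[:270],cv2.resize(b,(320,270),interpolation=2)]))
go(400,80,250,1)
E
```

```text
time_s: 22.8
ee_pos: [346.9, 81.9, 177.7]
ee_rot: [178.4, -3.6, 1.1]
force: [0.4, 0.5, -0.3]
gripper_width: 72.9
t 22.9 pos [341.4  80.9 176.2] rot [178.35  -3.19   1.18] F [-0.  -0.4  0.3] w 72.7
tool shift cm [ 6.26  0.41 -7.03] turn 0.18
```

View pics/c8.png

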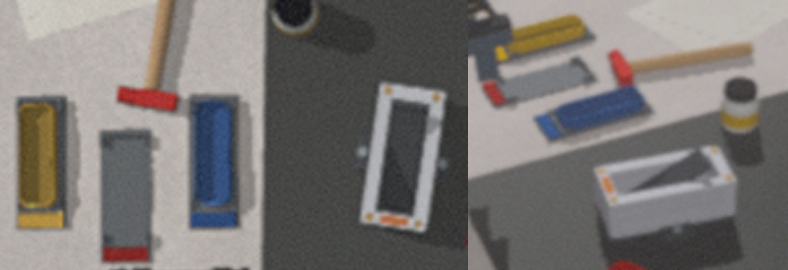

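The shell looks seated in the blue tray, much like the yellow one in its own. One enlarged crop to confirm it lies flat.

Run:
```python
from h import *
a=cv2.imread('pics/top8.png')[160:225,100:200];b=cv2.imread('pics/side8.png')[130:195,180:245]
cv2.imwrite('pics/c9.png',np.hstack([cv2.resize(a,(480,312),interpolation=2),cv2.resize(b,(312,312),interpolation=2)]))
```

```text
(no output)
```

View pics/c9.png

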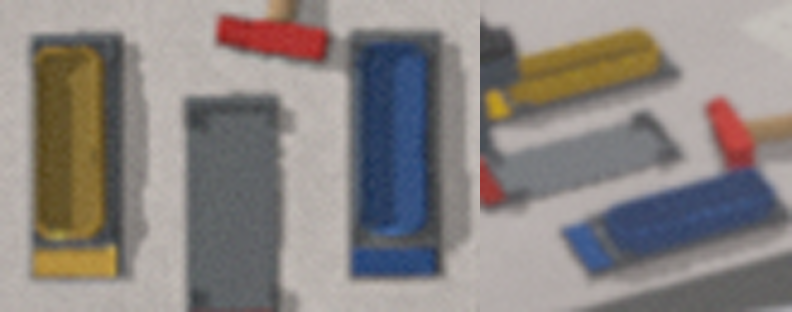

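```bash
python3 -c "
from workcell import job_done,telemetry
print(job_done()); s=telemetry.state(); print(s['time_s'],s['ee_pos'])"
```

```text
the job is handed in; nothing more can be done
None
the job is handed in; nothing more can be done
```

The blue shell is in the blue-label tray, open side up, and the job is handed in at about 23 s of the 56 s allowed.

- **Press:** I pressed the tail with closed fingers at about 7 N until the ejector hit its stop. The force peaked at about 22 N there.
- **Lift and regrip:** I lifted the shell by its raised part. I had gripped too close to the nose, so the fingers would have hit the tray's corner pieces. I set it gently on the free mat and regripped at mid-length before placing it.
- **Placing:** The shell touched the tray floor at TCP z 28.6, against 28.7 expected for lying flat. That contact reached 24 N, firmer than I intended.

**Last checks:** The last pictures show the shell seated in the pocket about 3 mm further toward the far end than the yellow shell in its tray, roughly within the 4 mm clearance. The yellow shell, mallet and jar look undisturbed, and the gripper is clear. The camera and the arm disagreed by about 2.5 mm in y, so I placed the shell by relative shift.

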